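# Stir a gravel sample along the bottom of its pan

### The job

Take the rod leaning in the steel pot and, its foot lightly on the bottom of the white pan (its height varies: feel for it, never lean hard), stir the stones at least once right round, well out from the centre but clear of the wall, starting on the side nearest the robot and going anticlockwise seen from above until back there. Most stones must end well shifted and all still in the pan. Then stand the rod back in its pot, foot down; keep the gripper off pan and stones and leave the other things where they are.

Things in the scene. Friction and masses are not known exactly. Their poses are not given: they have to be found in the camera images.
- rod: stirring rod, 225 mm long, 180 g: round steel foot (26 mm across, 30 mm long, flat end), steel shaft 12 mm thick, square dark wooden handle 22 x 22 mm from 140 to 225 mm, its flats square to the x and y axes. Starts foot down in the pot, leaning 20 degrees towards its -x. Origin: on the rod's axis, 48 mm above the foot's flat end; its z axis runs up the rod to the handle's end.
- rod_grip (a point): point on the axis of the rod's wooden handle, 190 mm above the foot's end
- rod_foot (a point): centre of the rod foot's flat end
- pan: fixed white pan, 196 mm across outside, rim at 62 mm, wall 5 mm, inside 178 mm across at the bottom; flat lugs at +y and -y reach 145 mm out at rim height. Its inner bottom is a steel plate on a rubber pad that gives 1 mm per 6 N; its top lies 12 to 20 mm above the table (must be felt). Origin: on the axis at table height; axes parallel to the world's
- pot: fixed open steel pot, 68 mm across outside, 60 mm inside, 120 mm high, inner floor 5 mm above the table. Origin: on its axis at table height
- stone0: loose rounded grey stone 1 of six, about 28 to 32 mm across, 35 g, lying in the pan. Origin: about its middle
- stone1: loose rounded grey stone 2 of six, about 28 to 32 mm across, 35 g, lying in the pan. Origin: about its middle
- stone2: loose rounded grey stone 3 of six, about 28 to 32 mm across, 35 g, lying in the pan. Origin: about its middle
- stone3: loose rounded grey stone 4 of six, about 28 to 32 mm across, 35 g, lying in the pan. Origin: about its middle
- stone4: loose rounded grey stone 5 of six, about 28 to 32 mm across, 35 g, lying in the pan. Origin: about its middle
- stone5: loose rounded grey stone 6 of six, about 28 to 32 mm across, 35 g, lying in the pan. Origin: about its middle
- dome: bystander: white porcelain dome 72 mm across, 38 mm high. Origin: centre of its underside
- tin: bystander: aluminium tin 60 mm across, 55 mm high. Origin: centre of its underside
- collar: bystander: steel ring 90 mm across, 30 mm high, lying flat. Origin: centre of its underside
Things that resemble listed ones, but are neither listed nor needed, are in the scene too. Leave any blue or orange look-alike of the stone1 alone.

How it is judged:
On the way, in this order (a step that is already met when the one before it is completed fails the run):
1. the rod's foot touches the pan's bottom (over 0.5 N) on the side nearest the robot, 22 to 72 mm out from the pan's axis and within 20 mm of the line towards -x (x of rod_foot in the frame of pan below -0.022 m and y of rod_foot in the frame of pan between -0.02 and 0.02 m and horizontal distance between rod_foot and pan below 0.072 m and z of rod_foot in the frame of pan below 0.04 m and contact force between rod and pan above 0.5 N), for 0.1 s.
2. the same on the robot's right (-y) (y of rod_foot in the frame of pan below -0.022 m and x of rod_foot in the frame of pan between -0.02 and 0.02 m and horizontal distance between rod_foot and pan below 0.072 m and z of rod_foot in the frame of pan below 0.04 m and contact force between rod and pan above 0.5 N), for 0.1 s.
3. the same on the far side (+x) (x of rod_foot in the frame of pan above 0.022 m and y of rod_foot in the frame of pan between -0.02 and 0.02 m and horizontal distance between rod_foot and pan below 0.072 m and z of rod_foot in the frame of pan below 0.04 m and contact force between rod and pan above 0.5 N), for 0.1 s.
4. the same on the robot's left (+y) (y of rod_foot in the frame of pan above 0.022 m and x of rod_foot in the frame of pan between -0.02 and 0.02 m and horizontal distance between rod_foot and pan below 0.072 m and z of rod_foot in the frame of pan below 0.04 m and contact force between rod and pan above 0.5 N), for 0.1 s.
5. the same again on the near side (all of step 1), for 0.1 s.
At the end, for the whole second after the job is handed in: The rod stands at rest, released, foot down in the pot (foot's end within 30 mm of its axis and of its underside, lean under 0.6 rad); all six stones are in the pan (within 90 mm of its axis, below 65 mm), at least four of them over 15 mm from where they started (horizontal distance between rod_foot and pot below 0.03 m and z of rod_foot in the frame of pot below 0.03 m and angle between rod's own z axis and vertical below 0.6 rad and linear speed of rod below 0.05 m/s and horizontal distance between each of stone0, stone1, stone2, stone3, stone4, stone5 and pan below 0.09 m and height (world z) of each of stone0, stone1, stone2, stone3, stone4, stone5 below 0.065 m and distance of any of stone0, stone1, stone2 from where it was at the start of the episode above 0.015 m and distance of any of stone0, stone1, stone3 from where it was at the start of the episode above 0.015 m and distance of any of stone0, stone1, stone4 from where it was at the start of the episode above 0.015 m and distance of any of stone0, stone1, stone5 from where it was at the start of the episode above 0.015 m and distance of any of stone0, stone2, stone3 from where it was at the start of the episode above 0.015 m and distance of any of stone0, stone2, stone4 from where it was at the start of the episode above 0.015 m and distance of any of stone0, stone2, stone5 from where it was at the start of the episode above 0.015 m and distance of any of stone0, stone3, stone4 from where it was at the start of the episode above 0.015 m and distance of any of stone0, stone3, stone5 from where it was at the start of the episode above 0.015 m and distance of any of stone0, stone4, stone5 from where it was at the start of the episode above 0.015 m and distance of any of stone1, stone2, stone3 from where it was at the start of the episode above 0.015 m and distance of any of stone1, stone2, stone4 from where it was at the start of the episode above 0.015 m and distance of any of stone1, stone2, stone5 from where it was at the start of the episode above 0.015 m and distance of any of stone1, stone3, stone4 from where it was at the start of the episode above 0.015 m and distance of any of stone1, stone3, stone5 from where it was at the start of the episode above 0.015 m and distance of any of stone1, stone4, stone5 from where it was at the start of the episode above 0.015 m and distance of any of stone2, stone3, stone4 from where it was at the start of the episode above 0.015 m and distance of any of stone2, stone3, stone5 from where it was at the start of the episode above 0.015 m and distance of any of stone2, stone4, stone5 from where it was at the start of the episode above 0.015 m and distance of any of stone3, stone4, stone5 from where it was at the start of the episode above 0.015 m); the robot touches nothing.
It fails at once if the rod presses on the pan with more than 30 N (contact force between rod and pan above 30 N).
It fails at once if the gripper or arm touches the pan or the stones (contact force between any of the arm, the fingers and pan above 1 N or contact force between any of the arm, the fingers and stone0 above 1 N or contact force between any of the arm, the fingers and stone1 above 1 N or contact force between any of the arm, the fingers and stone2 above 1 N or contact force between any of the arm, the fingers and stone3 above 1 N or contact force between any of the arm, the fingers and stone4 above 1 N or contact force between any of the arm, the fingers and stone5 above 1 N).
It fails at once if the dome is shoved more than 20 mm (distance of dome from where it was at the start of the episode above 0.02 m).
It fails at once if the tin is shoved more than 20 mm (distance of tin from where it was at the start of the episode above 0.02 m).
It fails at once if the collar is shoved more than 20 mm (distance of collar from where it was at the start of the episode above 0.02 m).
It also fails if it takes over 72 s, if anything falls off the work surface, if the arm or the gripper's body presses on something with over 40 N, if the wrist force passes 120 N, or if a joint passes its speed limit or range.

### The arm

A 7-joint arm with a two-finger parallel gripper is mounted at the origin on the work surface. World frame = base frame: x ahead of the robot, y to its left, z up, the work surface at z = 0. Lengths are in m, angles in rad, forces in N, time in s.
With the tool pointing down it reaches from about 0.425 to 0.875 m from the base axis. Payload 8.4 kg.
Tool frame: the origin (TCP) lies between the finger pads; the fingertips stand 17 mm ahead of it and the grasp point (between the pads) lies 2 mm behind it; z points along the fingers, y is the line along which they close (so a half turn about z gives the same grasp; the last joint's range is limited). The gripper opens to 85 mm and grips with 20 to 120 N. Pads are 22 mm wide; open, the fingers measure 114 mm over their backs; the gripper's body (76 mm by 85 mm) begins 54 mm behind the grasp point. The pads swing forward as they close: fully open they stand 13 mm farther back than shut.
Start: joints at [-1.366, 0.333, 0.04, 1.465, -0.013, 1.343, -0.059], TCP at [0.194, 0.62, 0.248] pointing down, gripper open.
Joint ranges: [-2.58, 2.58], [-0.38, 2.09], [-1.3, 1.39], [0.25, 2.4], [-1.5, 4.64], [0.08, 2.09], [-2.65, 2.65]. Speed limits (rad/s): [2.22, 2.22, 2.79, 2.79, 3.14, 3.14, 3.14].

### API

Orientations are given as [roll, pitch, yaw] about the fixed x, y, z axes, in that order (R = Rz(yaw) Ry(pitch) Rx(roll)).
In Python, from workcell import r gives the robot as it stands. The module is installed in compiled form; this text tells all that it offers.
- The arm moves only by the shell command python3 -m creep 'ROWS'. ROWS is JSON, a list that holds one entry, the list of rows, each a list of 7 numbers: the shift along the tool's x, y, z in units of 0.1 m (1.0 is 0.1 m), then the turn, a rotation vector about the tool's x, y, z in units of 180 degrees (1.0 is 180 degrees), then the opening, from -1 (shut) to 1 (fully open). A call has 1 to 12 rows; each row shifts and turns the commanded pose from where the row before left it, along the tool's axes as they then stand; what a row does not reach is not made up. A row lasts 1/8 s, in which the tool goes at most 62.5 mm and 10.7 degrees, less where a joint would pass 70% of its speed; a pose out of reach is approached as far as the arm can. A call with a number of a shift or a turn outside -1 to 1 is refused whole. A call with a gripper value outside its range is refused whole. The fingers move at their own pace and stop on an object; the grip force is fixed at half the most. Time passes only in rows, so rows that do not move let the fingers close. It gives the time, the measured TCP pose, the force, the opening and the grip force at its end, in the units of the state.
- r.observe(): the state, without advancing time (a new reading comes with each control period).
- r.camera(name): name is "scene" or "top"; returns the picture (480x640x3 uint8, red, green, blue); there is no depth.
- r.camera_info(name): a dict with "intrinsics" (3x3 intrinsics, pixels), "k1" (the pictures are not rectified: a ray, as slopes to the right and down, at radius r is drawn at 1 + k1 r^2 times it, then the intrinsics apply), "rvec" (rotation vector, rad) and "tvec" (3), from world to camera coordinates, as OpenCV has them. Camera axes: x right, y down, z forward; pixel columns grow to the right and rows downward; lengths in m; the calibration is good to about 2 mm. A picture is of the moment at which its call begins. camera_info takes no time and is no camera call.
- r.hand_in(): hands the job in; it is judged then, once.
Trained networks look in the newest picture that a camera, given by its name, has taken for a name from the list of things; names that differ only in an ending like _2 or _b are one class to them, and where a whole thing is asked for, a point or a joint stands for the part that bears it (a point fixed in the world has none). Each returns a list of dicts, best first, with "confidence" (0 to 1); they miss things now and then, are a little off and sometimes report something else, mostly with a low value. They report only what shows in the picture. A call takes as long as a camera call. They do not tell look-alikes from the thing itself.
- r.cut_out(camera, name): "mask" (480x640 bool, what is visible of it) and "at" ([column, row] in pixels, amid what is visible of it).
- r.spot_point(camera, name): "at" ([column, row] in pixels: a listed point, or the origin of a listed thing).
The state is a dict: "t": time; "joint_positions": joint angles; "qvel": joint speeds; "tau": joint torques, N m; "eef_pos": TCP position; "ee_rot": TCP orientation; "ft_force": force on the tool from outside, world axes, zero at the start; "ft_torque": the same for the moment, N m; "width": finger opening in m; "grip_force": force on a finger pad.
Only numpy, scipy, OpenCV 4.12 (cv2) and the standard library are available. Lean on these libraries where they do the work, as an engineer would, in place of code of your own. Each camera call takes 0.05 s, during which the arm holds its last target. There are 200 camera calls.

## Working session

There is one attempt and no reset: what is moved stays moved. The work goes in short steps, Python scripts to look and compute and a shell command to move; the robot and the scene stay as the last step left them, time stands still between calls to the robot, and variables do not carry over. Pictures are saved under pics/ and viewed, at most 10 in all, crops included, and the job is handed in when it is done.

```bash
mkdir -p pics; cat > h.py <<'E'
import numpy as np,cv2
from workcell import r
def cal(c):
    i=r.camera_info(c);K=np.array(i["intrinsics"]);R=cv2.Rodrigues(np.array(i["rvec"],float))[0];t=np.array(i["tvec"],float).ravel()
    return K,i["k1"],R,t
def ray(c,px):
    K,k1,R,t=cal(c)
    s=cv2.undistortPoints(np.array([[px]],float),K,np.array([k1,0,0,0.])).ravel()
    return -R.T@t,R.T@np.array([s[0],s[1],1])
def atz(c,px,z):
    o,d=ray(c,px);return o+d*(z-o[2])/d[2]
def proj(c,p):
    K,k1,R,t=cal(c)
    return cv2.projectPoints(np.array([p],float),cv2.Rodrigues(R)[0],t,K,np.array([k1,0,0,0.]))[0].ravel()
def tri(a,b):
    # a,b: (cam,px)
    A=np.zeros((3,3));y=np.zeros(3);L=[]
    for c,p in (a,b):
        o,d=ray(c,p);d=d/np.linalg.norm(d);P=np.eye(3)-np.outer(d,d);A+=P;y+=P@o;L.append((P,o))
    x=np.linalg.solve(A,y);return x,[np.linalg.norm(P@(x-o)) for P,o in L]
E
python3 - <<'E'
from h import *
for c in("scene","top"):
    im=r.camera(c);cv2.imwrite(f"pics/{c}0.png",im[:,:,::-1])
    print(c,ray(c,(320,240)))
    for n in("rod_grip","rod_foot","rod","pan","pot","stone0","dome","tin","collar"):
        print(n,[(np.round(q["at"]).tolist(),round(q["confidence"],2)) for q in r.spot_point(c,n)][:8])
s=r.observe();print(s["t"],s["eef_pos"],s["ee_rot"],s["ft_force"],s["width"])
E
```

```text
scene (array([1.01623545, 0.3584034 , 0.88930988]), array([-0.4977753 , -0.29150982, -0.81686761]))
rod_grip [([192.0, 146.0], 0.64), ([380.0, 307.0], 0.3)]
rod_foot []
rod [([207.0, 200.0], 0.93), ([499.0, 301.0], 0.5)]
pan [([379.0, 306.0], 0.97)]
pot [([213.0, 218.0], 0.79)]
stone0 [([474.0, 331.0], 0.77), ([438.0, 374.0], 0.76), ([419.0, 253.0], 0.71), ([352.0, 307.0], 0.65), ([401.0, 317.0], 0.57), ([411.0, 289.0], 0.57), ([380.0, 321.0], 0.5), ([386.0, 276.0], 0.49)]
dome [([330.0, 213.0], 0.62), ([400.0, 315.0], 0.23)]
tin [([245.0, 307.0], 0.63)]
collar [([379.0, 321.0], 0.66), ([498.0, 301.0], 0.61), ([351.0, 310.0], 0.42)]
top (array([0.31067768, 0.08333617, 1.25228363]), array([ 0.20320529,  0.03699763, -0.97896329]))
rod_grip [([514.0, 260.0], 0.86), ([383.0, 186.0], 0.19)]
rod_foot [([379.0, 187.0], 0.68), ([476.0, 248.0], 0.64)]
rod [([486.0, 255.0], 0.69)]
pan [([267.0, 220.0], 0.7), ([274.0, 245.0], 0.66)]
pot [([474.0, 257.0], 0.71)]
stone0 [([251.0, 230.0], 0.72), ([295.0, 252.0], 0.72), ([280.0, 267.0], 0.64), ([204.0, 204.0], 0.57), ([186.0, 254.0], 0.56), ([258.0, 307.0], 0.55), ([269.0, 220.0], 0.49), ([253.0, 260.0], 0.44)]
dome [([372.0, 321.0], 0.57)]
tin [([379.0, 189.0], 0.91)]
collar [([173.0, 304.0], 0.75)]
1.0 [0.19445222 0.62019782 0.24829608] [-3.14152985e+00  1.76160907e-05  2.83778586e+00] [ 0.49681408 -0.98332434  0.13507247] 0.0854272964236796
```

View pics/scene0.png

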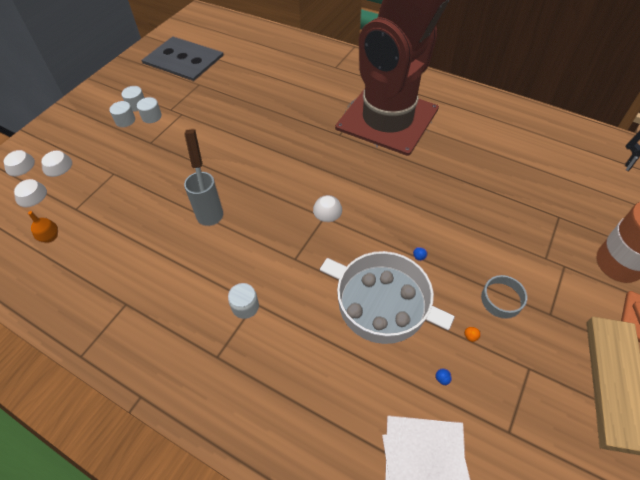

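View pics/top0.png

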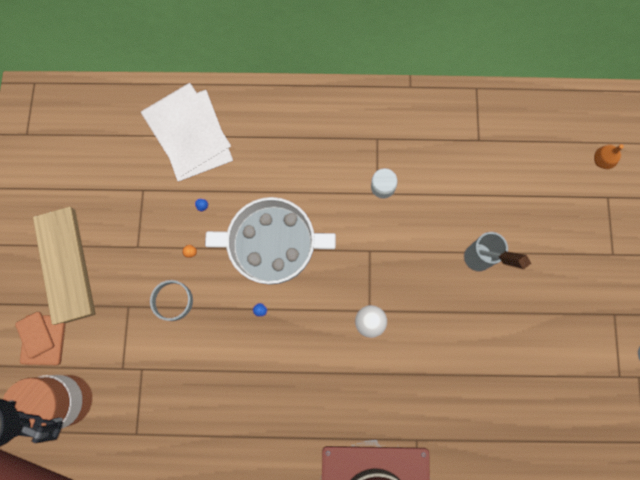

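```bash
python3 - <<'E'
from h import *
print("grip",tri(("scene",(192,146)),("top",(514,260))))
print("rodorigin",tri(("scene",(207,200)),("top",(486,255))))
print("pot",atz("top",(474,257),0),atz("scene",(213,218),0))
print("pan",atz("top",(274,245),0),atz("scene",(379,306),0),atz("top",(267,220),0))
print("tin",atz("top",(379,189),0),"collar",atz("top",(173,304),0),"dome",atz("top",(372,321),0))
for p in((251,230),(295,252),(280,267),(269,220),(253,260)):print(atz("top",p,.03).round(3))
E
```

```text
grip (array([ 0.49914294, -0.26377197,  0.18428322]), [np.float64(0.0016572773199588998), np.float64(0.0016572773199586778)])
rodorigin (array([ 0.53082741, -0.24096767,  0.0470784 ]), [np.float64(0.0035079566915699203), np.float64(0.0035079566915697372)])
pot [ 0.53616767 -0.22873838  0.        ] [ 0.54201371 -0.22211784  0.        ]
pan [0.55688236 0.2379267  0.        ] [0.56513514 0.23634505 0.        ] [0.61674965 0.25696914 0.        ]
tin [ 0.69740131 -0.00733142  0.        ] collar [0.41521901 0.46402799 0.        ] dome [0.38481829 0.00819902 0.        ]
[0.585 0.289 0.03 ]
[0.536 0.186 0.03 ]
[0.501 0.219 0.03 ]
[0.609 0.248 0.03 ]
[0.515 0.28  0.03 ]
```

The scene camera shows the rod's handle at about (194,148) in the pot (205,200), and the pan at (385,297) with six grey stones. From the top, the pan is at (271,241), the pot at (486,252), the tin at (384,182), the dome at (371,321) and the collar at (171,300). Next I'll refine the pan, pot and rod axis using the masks.

```bash
cat > m.py <<'E'
from h import *
from scipy.optimize import minimize
def hull(c,P,m):
    pts=np.array([proj(c,p) for p in P]);cv2.fillConvexPoly(m,(cv2.convexHull(pts.astype(np.float32))*16).round().astype(np.int32),1,cv2.LINE_8,4)
a=np.linspace(0,2*np.pi,48,endpoint=False)
def cyl(x,y,rad,z):return [(x+rad*np.cos(t),y+rad*np.sin(t),zz) for t in a for zz in z]
def fit(name,model,x0):
    M={c:r.cut_out(c,name)[0]["mask"].astype(np.uint8) for c in("scene","top")}
    def cost(x,cs=("scene","top")):
        s=0
        for c in cs:
            m=np.zeros((480,640),np.uint8)
            for P in model(*x): hull(c,P,m)
            s+=1-(m&M[c]).sum()/(m|M[c]).sum()
        return s
    for cs in(("scene","top"),("scene",),("top",)):
        q=minimize(cost,x0,args=(cs,),method="Nelder-Mead",options=dict(initial_simplex=np.array([x0]+[np.array(x0)+.008*e for e in np.eye(len(x0))]),xatol=2e-4));print(name,cs,q.x.round(4),round(q.fun,3))
E
python3 - <<'E'
from m import *
for c in("scene","top"):r.camera(c)
pan=lambda x,y:[cyl(x,y,.098,(.062,))+cyl(x,y,.092,(0.,)),[(x+u,y+v,.06) for u in(-.018,.018) for v in(-.145,.145)]]
fit("pan",pan,(.56,.238))
fit("pot",lambda x,y:[cyl(x,y,.034,(0,.12))],(.54,-.226))
# rod handle: dark pixels in rod mask
L={}
for c in("scene","top"):
    im=r.camera(c);q=r.cut_out(c,"rod")[0];m=q["mask"]&(im.max(2)<90)&(im[:,:,0]>im[:,:,2]*1.2)
    m=cv2.morphologyEx(m.astype(np.uint8),cv2.MORPH_OPEN,np.ones((3,3)))
    ys,xs=np.nonzero(m);p=np.c_[xs,ys].astype(float);u=p.mean(0);d=np.linalg.svd(p-u)[2][0] if 0 else np.linalg.eigh(np.cov((p-u).T))[1][:,1]
    s=(p-u)@d;e0,e1=u+d*s.min(),u+d*s.max();print(c,len(p),e0.round(1),e1.round(1))
    o,r0=ray(c,e0);_,r1=ray(c,e1);n=np.cross(r0,r1);L[c]=(o,n/np.linalg.norm(n),e0,e1)
(o1,n1,_,_),(o2,n2,_,_)=L["scene"],L["top"]
d=np.cross(n1,n2);d/=np.linalg.norm(d);d*=np.sign(d[2])
p=np.linalg.lstsq(np.array([n1,n2,[0,0,1]]),np.array([n1@o1,n2@o2,.18]),rcond=None)[0]
print("axis",d,"at z.18",p,"lean",np.degrees(np.arccos(d[2])),"az",np.degrees(np.arctan2(d[1],d[0])))
for h in(0.005,.01,.12):print(p+d*(h-.18)/d[2])
E
```

```text
Traceback (most recent call last):
  File "m.py", line 17, in fit
    q=minimize(cost,x0,args=(cs,),method="Nelder-Mead",options=dict(initial_simplex=np.array([x0]+[np.array(x0)+.008*e for e in np.eye(len(x0))]),xatol=2e-4));print(name,cs,q.x.round(4),round(q.fun,3))
  File "m.py", line 13, in cost
    for P in model(*x): hull(c,P,m)
                        ~~~~^^^^^^^
  File "m.py", line 4, in hull
    pts=np.array([proj(c,p) for p in P]);cv2.fillConvexPoly(m,(cv2.convexHull(pts.astype(np.float32))*16).round().astype(np.int32),1,cv2.LINE_8,4)
                  ~~~~^^^^^
  File "h.py", line 13, in proj
    K,k1,R,t=cal(c)
             ~~~^^^
  File "h.py", line 4, in cal
    i=r.camera_info(c);K=np.array(i["intrinsics"]);R=cv2.Rodrigues(np.array(i["rvec"],float))[0];t=np.array(i["tvec"],float).ravel()
ValueError: time passes only in moves, steps and waits
```

```bash
sed -i 's/^def cal/from functools import lru_cache\n@lru_cache(None)\ndef cal/' h.py; cat > s2.py <<'E'
from m import *
for c in("scene","top"):r.camera(c)
pan=lambda x,y:[cyl(x,y,.098,(.062,))+cyl(x,y,.092,(0.,)),[(x+u,y+v,.06) for u in(-.018,.018) for v in(-.145,.145)]]
fit("pan",pan,(.56,.238))
fit("pot",lambda x,y:[cyl(x,y,.034,(0,.12))],(.54,-.226))
L={}
for c in("scene","top"):
    im=r.camera(c);q=r.cut_out(c,"rod")[0];m=q["mask"]&(im.max(2)<90)&(im[:,:,0]>im[:,:,2]*1.2)
    m=cv2.morphologyEx(m.astype(np.uint8),cv2.MORPH_OPEN,np.ones((3,3)))
    ys,xs=np.nonzero(m);p=np.c_[xs,ys].astype(float);u=p.mean(0);d=np.linalg.eigh(np.cov((p-u).T))[1][:,1]
    s=(p-u)@d;e0,e1=u+d*s.min(),u+d*s.max();print(c,len(p),e0.round(1),e1.round(1))
    o,r0=ray(c,e0);_,r1=ray(c,e1);n=np.cross(r0,r1);L[c]=(o,n/np.linalg.norm(n),e0,e1)
(o1,n1,_,_),(o2,n2,_,_)=L["scene"],L["top"]
d=np.cross(n1,n2);d/=np.linalg.norm(d);d*=np.sign(d[2])
p=np.linalg.solve(np.array([n1,n2,[0,0,1]]),np.array([n1@o1,n2@o2,.18]))
print("axis",d,"at z.18",p,"lean",np.degrees(np.arccos(d[2])),"az",np.degrees(np.arctan2(d[1],d[0])))
for h in(0.01,.12,.218):print(p+d*(h-.18)/d[2],proj("top",p+d*(h-.18)/d[2]))
E
python3 s2.py
```

```text
pan ('scene', 'top') [0.5576 0.2398] 0.28
pan ('scene',) [0.5602 0.2407] 0.155
pan ('top',) [0.5566 0.2401] 0.113
pot ('scene', 'top') [ 0.5368 -0.2368] 0.297
pot ('scene',) [ 0.5374 -0.2367] 0.115
pot ('top',) [ 0.5363 -0.236 ] 0.175
scene 405 [189.2 129.7] [197.2 167.4]
top 265 [522.4 261.7] [499.8 255.7]
axis [-0.29584766 -0.21103775  0.93163149] at z.18 [ 0.50010917 -0.26338167  0.18      ] lean 21.309420641638674 az -144.49850292385293
[ 0.55409415 -0.22487243  0.01      ] [473.10922425 248.60115753]
[ 0.51916269 -0.24979017  0.12      ] [498.0415326  255.23386025]
[ 0.48804194 -0.27198961  0.218     ] [524.80660376 262.35741376]
```

```bash
python3 -m creep '[[[-0.45,-0.3,-0.09,0,0,0,1],[-0.45,-0.3,-0.09,0,0,0,1],[-0.45,-0.3,-0.09,0,0,0,1],[-0.45,-0.3,-0.09,0,0,0,1],[-0.45,-0.3,-0.09,0,0,0,1],[-0.45,-0.3,-0.09,0,0,0,1],[-0.45,-0.3,-0.09,0,0,0,1],[-0.45,-0.3,-0.09,0,0,0,1],[-0.45,-0.3,-0.09,0,0,0,1]]]'
python3 -m creep '[[[-0.142,-0.56,0,0,0,0,1],[-0.142,-0.56,0,0,0,0,1],[-0.142,-0.56,0,0,0,0,1],[-0.142,-0.56,0,0,0,0,1],[-0.142,-0.56,0,0,0,0,1],[-0.142,-0.56,0,0,0,0,1],[-0.142,-0.56,0,0,0,0,1],[-0.142,-0.56,0,0,0,0,1],[-0.142,-0.56,0,0,0,0,1],[0,0,0,0,0,0,1]]]'
cat > go.py <<'E'
import sys
from h import *
from scipy.spatial.transform import Rotation as Q
def go(p,T=None):
    "TCP target p, rotation T: translation in present tool axes (0.1 m), then turn (180 deg)"
    s=r.observe();R=Q.from_euler("xyz",s["ee_rot"]);d=R.inv().apply(np.array(p)-s["eef_pos"])*10
    print("t",s["t"],"pos",s["eef_pos"].round(4),"rpy",s["ee_rot"].round(3),"F",s["ft_force"].round(2),"w",round(s["width"],4))
    print("shift",d.round(3),"n",round(np.linalg.norm(d),3))
    if T is not None:
        w=(R.inv()*T).as_rotvec()/np.pi;print("turn",w.round(4),"n",round(np.linalg.norm(w),4))
def rod(az,lean):
    "tool orientation, y at az-90deg, tool z opposite to rod axis leaning to az+180"
    z=-np.array([-np.sin(lean)*np.cos(az),-np.sin(lean)*np.sin(az),np.cos(lean)]);y=np.array([np.sin(az),-np.cos(az),0])
    return Q.from_matrix(np.c_[np.cross(y,z),y,z])
E
python3 -c "
from go import *
go((.4726,-.283,.30),rod(np.radians(35.5),np.radians(20)))"
```

```text
t: 2.82
eef_pos: [0.501, 0.2399, 0.3299]
ee_rot: [3.141, 0.0, 2.838]
ft_force: [0.7, 0.4, -0.0]
width: 0.0854
grip_force: 0.0
t: 4.08
eef_pos: [0.4694, -0.2827, 0.3296]
ee_rot: [-3.139, 0.0, 2.83]
ft_force: [0.4, 0.9, 0.4]
width: 0.0852
grip_force: 0.0
t 4.075 pos [ 0.4694 -0.2827  0.3296] rpy [-3.139  0.     2.83 ] F [0.36 0.93 0.37] w 0.0852
shift [-0.032  0.007  0.296] n 0.298
turn [-0.1228  0.0625  0.6951] n 0.7086
```

```bash
python3 -m creep '[[[0,0,0,-0.0102,0.0052,0.0578,1],[0,0,0,-0.0102,0.0052,0.0578,1],[0,0,0,-0.0102,0.0052,0.0578,1],[0,0,0,-0.0102,0.0052,0.0578,1],[0,0,0,-0.0102,0.0052,0.0578,1],[0,0,0,-0.0102,0.0052,0.0578,1],[0,0,0,-0.0102,0.0052,0.0578,1],[0,0,0,-0.0102,0.0052,0.0578,1],[0,0,0,-0.0102,0.0052,0.0578,1],[0,0,0,-0.0102,0.0052,0.0578,1],[0,0,0,-0.0102,0.0052,0.0578,1],[0,0,0,-0.0102,0.0052,0.0578,1]]]'
python3 -m creep '[[[0,0,0,0,0,0,1]]]'
python3 -c "
from go import *
go((.4726,-.283,.2726),rod(np.radians(35.5),np.radians(20)))
print(r.observe()['joint_positions'].round(2))"
```

```text
t: 5.58
eef_pos: [0.4715, -0.2771, 0.3292]
ee_rot: [-3.138, -0.351, 0.626]
ft_force: [-0.4, -0.9, 0.1]
width: 0.0852
grip_force: 0.0
t: 5.7
eef_pos: [0.4712, -0.2768, 0.3297]
ee_rot: [-3.14, -0.353, 0.634]
ft_force: [0.3, 0.0, 0.0]
width: 0.0853
grip_force: 0.0
t 5.7 pos [ 0.4712 -0.2768  0.3297] rpy [-3.14  -0.353  0.634] F [0.31 0.03 0.01] w 0.0853
shift [-0.221  0.059  0.527] n 0.575
turn [-0.0021 -0.0011  0.0043] n 0.005
[-0.52 -0.04  1.18  1.74 -0.31  1.33 -0.21]
```

```bash
python3 -m creep '[[[-0.11,0.03,0.25,0,0,0.004,1],[-0.11,0.03,0.27,0,0,0,1],[0,0,0.3,0,0,0,1],[0,0,0.3,0,0,0,1],[0,0,0.3,0,0,0,1],[0,0,0,0,0,0,1]]]'
python3 - <<'E'
from go import *
go((.4976,-.2652,.188))
ims=[r.camera(c) for c in("scene","top")]
a=ims[0][60:260,100:300];b=ims[1][170:320,400:600]
cv2.imwrite("pics/g.png",np.hstack([cv2.resize(a,(400,400)),cv2.resize(b,(400,300),interpolation=cv2.INTER_CUBIC) if 0 else cv2.copyMakeBorder(cv2.resize(b,(400,300)),0,100,0,0,0)])[:,:,::-1])
E
```

```text
t: 6.45
eef_pos: [0.4969, -0.2643, 0.1863]
ee_rot: [-3.133, -0.347, 0.623]
ft_force: [0.2, -0.1, -0.1]
width: 0.0853
grip_force: 0.0
t 6.45 pos [ 0.4969 -0.2643  0.1863] rpy [-3.133 -0.347  0.623] F [ 0.2  -0.07 -0.13] w 0.0853
shift [ 0.006  0.011 -0.016] n 0.02
```

View pics/g.png

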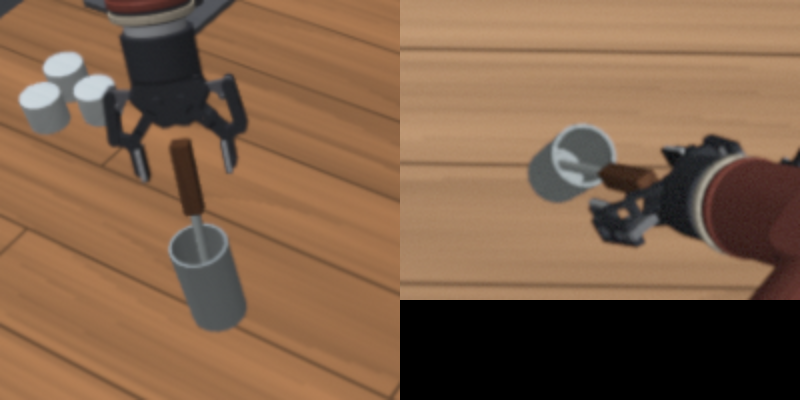

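The handle sits between the open fingers, centred in both views (about (185,175) in the left crop and (628,180) in the right). I'll close the gripper now.

```bash
python3 -m creep '[[[0,0,0,0,0,0,-1],[0,0,0,0,0,0,-1],[0,0,0,0,0,0,-1],[0,0,0,0,0,0,-1],[0,0,0,0,0,0,-1],[0,0,0,0,0,0,-1],[0,0,0,0,0,0,-1],[0,0,0,0,0,0,-1]]]'
```

```text
t: 7.55
eef_pos: [0.4973, -0.2659, 0.1886]
ee_rot: [-3.136, -0.35, 0.618]
ft_force: [-1.4, -0.5, 5.8]
width: 0.0212
grip_force: 61.6
```

```bash
cat >> go.py <<'E'
def path(p,T,n):
    "n rows from present pose to (p,T), straight and even"
    s=r.observe();R=Q.from_euler("xyz",s["ee_rot"]);w=(R.inv()*T).as_rotvec()/n;d=(np.array(p)-s["eef_pos"])/n
    print(s["eef_pos"].round(4),s["ee_rot"].round(3))
    for i in range(n):
        print((R.inv().apply(d)*10).round(3),(w/np.pi).round(4));R=R*Q.from_rotvec(w)
E
python3 -c "
from go import *
path((.537,-.236,.212),rod(np.radians(35.5),0),4)"
```

```text
[ 0.4973 -0.2659  0.1886] [-3.136 -0.35   0.618]
[ 0.137 -0.003 -0.012] [-0.0004 -0.0279 -0.    ]
[ 0.135 -0.003 -0.024] [-0.0004 -0.0279 -0.    ]
[ 0.132 -0.003 -0.036] [-0.0004 -0.0279 -0.    ]
[ 0.129 -0.003 -0.047] [-0.0004 -0.0279 -0.    ]
```

```bash
python3 -m creep '[[[0.137,-0.003,-0.03,0,-0.028,0,-1],[0.135,-0.003,-0.03,0,-0.028,0,-1],[0.132,-0.003,-0.036,0,-0.028,0,-1],[0.129,-0.003,-0.047,0,-0.028,0,-1],[0,0,0,0,0,0,-1],[0,0,0,0,0,0,-1]]]'
python3 - <<'E'
from go import *
go((.537,-.236,.212),rod(np.radians(35.5),0))
for c in("scene","top"):
    im=r.camera(c);print(c,[(q["at"],q["confidence"]) for q in r.spot_point(c,"rod_grip")])
E
```

```text
t: 8.3
eef_pos: [0.5357, -0.2369, 0.2132]
ee_rot: [-3.136, 0.003, 0.62]
ft_force: [-1.5, -0.6, -2.6]
width: 0.0211
grip_force: 60.6
t 8.3 pos [ 0.5357 -0.2369  0.2132] rpy [-3.136e+00  3.000e-03  6.200e-01] F [-1.46 -0.59 -2.59] w 0.0211
shift [0.016 0.001 0.012] n 0.02
turn [-0.0019  0.0008  0.    ] n 0.0021
scene [([189.3, 154.0], 0.73)]
top []
```

```bash
python3 -m creep '[[[0,0,-0.25,0,0,-0.0505,-1],[0,0,-0.25,0,0,-0.0505,-1],[0,0,-0.25,0,0,-0.0505,-1],[0,0,-0.25,0,0,-0.0505,-1],[0,0,-0.25,0,0,-0.0505,-1],[0,0,-0.25,0,0,-0.0505,-1],[0,0,0,0,0,0,-1]]]'
python3 - <<'E'
from go import *
for p in((265,219),(291,219),(250,231),(254,259),(278,264),(292,254)):
    q=(atz("top",p,.03)-[.5575,.24,0])*1000;print(q[:2].round(),np.hypot(*q[:2]).round())
go((.5275,.245,.36),rod(np.pi/2,0))
E
```

```text
t: 9.38
eef_pos: [0.5371, -0.2382, 0.3654]
ee_rot: [-3.14, -0.003, 1.57]
ft_force: [0.0, 0.0, -1.0]
width: 0.0212
grip_force: 60.6
[54. 18.] 57.0
[ 55. -42.] 70.0
[25. 51.] 57.0
[-40.  38.] 55.0
[-50. -17.] 53.0
[-27. -48.] 55.0
t 9.375 pos [ 0.5371 -0.2382  0.3654] rpy [-3.14e+00 -3.00e-03  1.57e+00] F [ 0.04  0.02 -1.01] w 0.0212
shift [ 4.832 -0.098  0.071] n 4.834
turn [-0.0005 -0.0011 -0.0001] n 0.0012
```

```bash
python3 -m creep '[[[0.606,-0.011,0,0,0,0,-1],[0.606,-0.011,0,0,0,0,-1],[0.606,-0.011,0,0,0,0,-1],[0.606,-0.011,0,0,0,0,-1],[0.606,-0.011,0,0,0,0,-1],[0.606,-0.011,0,0,0,0,-1],[0.606,-0.011,0,0,0,0,-1],[0.606,-0.011,0,0,0,0,-1],[0,0,0,0,0,0,-1],[0,0,0,0,0,0,-1]]]'
python3 - <<'E'
from go import *
go((.5285,.247,.36),rod(np.pi/2,0))
im=r.camera("scene");cv2.imwrite("pics/s3.png",cv2.resize(im[130:380,230:530],(780,600) if 0 else (720,600))[:,:,::-1])
L={}
for c in("scene","top"):
    if c=="top":im=r.camera(c)
    q=r.cut_out(c,"rod")
    print(c,[(k["at"],k["confidence"],k["mask"].sum()) for k in q])
    print([(k["at"],k["confidence"]) for n in("rod_foot","rod_grip") for k in r.spot_point(c,n)])
E
```

```text
t: 10.62
eef_pos: [0.5275, 0.247, 0.3643]
ee_rot: [-3.136, -0.002, 1.569]
ft_force: [0.1, -0.3, -1.2]
width: 0.0212
grip_force: 60.6
t 10.625 pos [0.5275 0.247  0.3643] rpy [-3.136e+00 -2.000e-03  1.569e+00] F [ 0.13 -0.32 -1.17] w 0.0212
shift [-0.     0.01   0.043] n 0.044
turn [-0.0019 -0.0006 -0.0005] n 0.002
scene [([409.1, 224.4], 0.62, np.int64(754)), ([205.3, 197.1], 0.41, np.int64(1457))]
[([401.6, 251.1], 0.75), ([409.7, 234.9], 0.65), ([418.8, 184.4], 0.65)]
top []
[([271.9, 243.1], 0.17)]
```

View pics/s3.png

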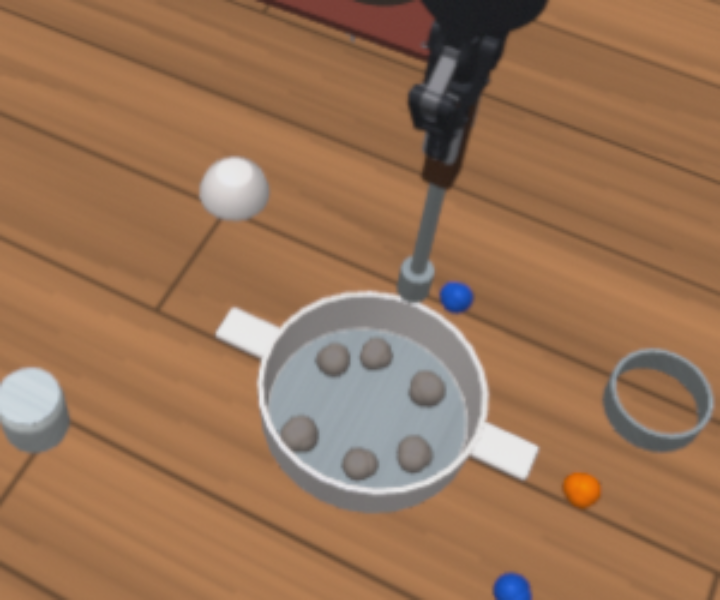

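The rod hangs from the gripper with its foot end at about crop (413,297). The six stones lie in the pan in a ring, the two nearest the robot at crop (376,353) and (427,388). I'll check the foot and the stones against the projection.

```bash
python3 - <<'E'
from go import *
f=lambda u,v:(230+u/2.4,130+v/2.4)
for z in(.17,.174,.178):print(proj("scene",(.5275,.247,z)),f(413,293))
print("handle bottom ",proj("scene",(.5275,.247,.314)),f(440,183))
print("foot at z .174",atz("scene",f(413,295),.174))
for p in((333,360),(376,353),(427,388),(414,453),(359,463),(300,433)):
    q=(atz("scene",f(*p),.031)-[.5585,.24,0])*1000;print(q[:2].round())
E
```

```text
[400.84022185 250.93874685] (402.08333333333337, 252.08333333333334)
[401.11513083 249.7443898 ] (402.08333333333337, 252.08333333333334)
[401.3920661 248.5409119] (402.08333333333337, 252.08333333333334)
handle bottom  [412.18789566 201.37380625] (413.33333333333337, 206.25)
foot at z .174 [0.53318955 0.25141651 0.174     ]
[-24. -45.]
[-48. -14.]
[-37.  40.]
[26. 55.]
[56. 18.]
[ 55. -38.]
```

```bash
python3 -m creep '[[[0,0.02,0.4,0,0,0,-1],[0,0,0.4,0,0,0,-1],[0,0,0.3,0,0,0,-1],[0,0,0.2,0,0,0,-1],[0,0,0,0,0,0,-1],[0,0,0,0,0,0,-1]]]'
python3 -m creep '[[[0,0,0.04,0,0,0,-1],[0,0,0,0,0,0,-1]]]'; python3 -m creep '[[[0,0,0.02,0,0,0,-1],[0,0,0,0,0,0,-1]]]';  python3 -c "
from go import *
go((.5285,.247,.36),rod(np.pi/2,0))"
```

```text
t: 11.78
eef_pos: [0.5296, 0.2483, 0.2367]
ee_rot: [-3.138, -0.004, 1.572]
ft_force: [0.5, -0.3, -1.5]
width: 0.0214
grip_force: 60.5
t: 12.02
eef_pos: [0.5291, 0.2483, 0.2318]
ee_rot: [-3.137, -0.004, 1.572]
ft_force: [-0.7, 0.2, -2.2]
width: 0.0211
grip_force: 60.5
t: 12.28
eef_pos: [0.529, 0.2482, 0.2295]
ee_rot: [-3.137, -0.003, 1.572]
ft_force: [-0.6, -0.9, -2.2]
width: 0.0215
grip_force: 60.5
t 12.275 pos [0.529  0.2482 0.2295] rpy [-3.137e+00 -3.000e-03  1.572e+00] F [-0.58 -0.91 -2.18] w 0.0215
shift [-0.008 -0.011 -1.305] n 1.305
turn [-0.0016 -0.001   0.0004] n 0.0019
```

```bash
python3 -m creep '[[[0,0,0.04,0,0,0,-1],[0,0,0.03,0,0,0,-1],[0,0,0,0,0,0,-1]]]'; python3 -m creep '[[[0,0,0.02,0,0,0,-1],[0,0,0,0,0,0,-1]]]'
```

```text
t: 12.65
eef_pos: [0.5288, 0.2482, 0.2222]
ee_rot: [-3.136, -0.003, 1.572]
ft_force: [0.4, 0.4, -1.9]
width: 0.0216
grip_force: 60.6
t: 12.9
eef_pos: [0.5289, 0.2482, 0.2205]
ee_rot: [-3.137, -0.003, 1.572]
ft_force: [0.3, -0.5, -2.4]
width: 0.0213
grip_force: 60.6
```

```bash
python3 -m creep '[[[0,0,0.02,0,0,0,-1],[0,0,0,0,0,0,-1]]]'
```

```text
t: 13.15
eef_pos: [0.5289, 0.2483, 0.2184]
ee_rot: [-3.137, -0.003, 1.572]
ft_force: [-0.8, 0.2, -2.6]
width: 0.0214
grip_force: 60.6
```

```bash
python3 -m creep '[[[0,0,0.015,0,0,0,-1],[0,0,0,0,0,0,-1]]]'; python3 -m creep '[[[0,0,0.015,0,0,0,-1],[0,0,0,0,0,0,-1]]]'
```

```text
t: 13.4
eef_pos: [0.529, 0.2482, 0.217]
ee_rot: [-3.137, -0.003, 1.572]
ft_force: [-0.3, 0.5, -2.1]
width: 0.0213
grip_force: 60.6
t: 13.65
eef_pos: [0.5289, 0.2483, 0.2155]
ee_rot: [-3.137, -0.003, 1.572]
ft_force: [0.3, 0.9, -1.7]
width: 0.021
grip_force: 60.6
```

```bash
python3 -m creep '[[[0,0,0.015,0,0,0,-1],[0,0,0,0,0,0,-1]]]'
```

```text
t: 13.9
eef_pos: [0.5289, 0.2483, 0.2139]
ee_rot: [-3.137, -0.003, 1.572]
ft_force: [0.4, -0.1, -1.6]
width: 0.0217
grip_force: 60.6
```

```bash
python3 -m creep '[[[0,0,0.015,0,0,0,-1],[0,0,0,0,0,0,-1]]]'
```

```text
t: 14.15
eef_pos: [0.5289, 0.2483, 0.2124]
ee_rot: [-3.137, -0.003, 1.572]
ft_force: [-0.2, 0.1, -1.1]
width: 0.0214
grip_force: 60.6
```

```bash
python3 -m creep '[[[0,0,0.01,0,0,0,-1],[0,0,0,0,0,0,-1]]]'
```

```text
t: 14.4
eef_pos: [0.5289, 0.2483, 0.2115]
ee_rot: [-3.137, -0.003, 1.572]
ft_force: [0.8, 0.0, -1.8]
width: 0.0214
grip_force: 60.6
```

```bash
python3 -m creep '[[[0,0,0.01,0,0,0,-1],[0,0,0,0,0,0,-1]]]'
```

```text
t: 14.65
eef_pos: [0.5289, 0.2483, 0.2105]
ee_rot: [-3.137, -0.003, 1.572]
ft_force: [0.6, 0.3, -1.6]
width: 0.0217
grip_force: 60.6
```

```bash
python3 -m creep '[[[0,0,0.01,0,0,0,-1],[0,0,0,0,0,0,-1]]]'
```

```text
t: 14.9
eef_pos: [0.5289, 0.2483, 0.2095]
ee_rot: [-3.137, -0.003, 1.572]
ft_force: [-0.0, -0.2, -1.9]
width: 0.0214
grip_force: 60.6
```

```bash
python3 -m creep '[[[0,0,0.015,0,0,0,-1],[0,0,0,0,0,0,-1]]]'
```

```text
t: 15.15
eef_pos: [0.5288, 0.2483, 0.2079]
ee_rot: [-3.137, -0.003, 1.572]
ft_force: [-0.9, 0.4, -1.3]
width: 0.0212
grip_force: 60.6
```

```bash
python3 -m creep '[[[0,0,0.015,0,0,0,-1],[0,0,0,0,0,0,-1]]]'
```

```text
t: 15.4
eef_pos: [0.5288, 0.2483, 0.2064]
ee_rot: [-3.137, -0.003, 1.572]
ft_force: [0.3, -0.4, -2.6]
width: 0.0214
grip_force: 60.6
```

```bash
python3 -m creep '[[[0,0,0.015,0,0,0,-1],[0,0,0,0,0,0,-1]]]'
```

```text
t: 15.65
eef_pos: [0.5291, 0.2484, 0.2054]
ee_rot: [-3.137, -0.004, 1.572]
ft_force: [-0.4, 0.1, 2.3]
width: 0.0213
grip_force: 61.2
```

```bash
python3 -m creep '[[[0,-0.02,0.005,0,0,0,-1],[0,0,0,0,0,0,-1]]]'
cat > circ.py <<'E'
from go import *
def arc(th,rho,c=(.558,.240)):
    th=np.radians(th);P=np.c_[c[0]+rho*np.cos(th),c[1]+rho*np.sin(th)]
    s=r.observe();R=Q.from_euler("xyz",s["ee_rot"]);P=np.vstack([s["eef_pos"][:2],P]);e=P[0]-c
    print("t",s["t"],"rel",(e*1000).round(1),"rho",np.hypot(*e).round(4),"th",np.degrees(np.arctan2(e[1],e[0])).round(1),"z",s["eef_pos"][2].round(4),"F",s["ft_force"].round(1))
    for d in np.diff(P,axis=0):print((R.inv().apply([*d,0])*10).round(3)[:2].tolist())
E
python3 -c "
from circ import *
th=np.array([180,192,203,213,222,230,238,246,254,262,270,278.])
arc(th,np.array([32,34,36,38,40,42,44,45,46,46,46,46])/1000)"
```

```text
t: 15.9
eef_pos: [0.5274, 0.2484, 0.2051]
ee_rot: [-3.138, -0.004, 1.572]
ft_force: [0.7, -1.0, 3.4]
width: 0.0213
grip_force: 61.2
t 15.9 rel [-30.6   8.4] rho 0.0317 th 164.6 z 0.2051 F [ 0.7 -1.   3.4]
[-0.084, -0.014]
[-0.071, -0.013]
[-0.07, 0.001]
[-0.066, 0.013]
[-0.061, 0.021]
[-0.054, 0.027]
[-0.051, 0.037]
[-0.038, 0.05]
[-0.031, 0.056]
[-0.013, 0.063]
[-0.005, 0.064]
[0.004, 0.064]
```

```bash
python3 -m creep '[[[-0.084,-0.014,0,0,0,0,-1],[-0.07,-0.013,0,0,0,0,-1],[-0.07,0,0,0,0,0,-1],[-0.066,0.013,0,0,0,0,-1],[-0.06,0.02,0,0,0,0,-1],[-0.054,0.027,0,0,0,0,-1],[-0.05,0.037,0,0,0,0,-1]]]'
python3 -c "
from circ import *
th=np.arange(240,325,7.5)
arc(th,.046)"
```

```text
t: 16.77
eef_pos: [0.5337, 0.2026, 0.2046]
ee_rot: [-3.136, -0.004, 1.572]
ft_force: [-0.6, 1.5, 6.8]
width: 0.021
grip_force: 61.8
t 16.775 rel [-24.3 -37.4] rho 0.0446 th -123.0 z 0.2046 F [-0.6  1.5  6.8]
[-0.024, 0.013]
[-0.027, 0.054]
[-0.019, 0.057]
[-0.012, 0.059]
[-0.004, 0.06]
[0.004, 0.06]
[0.012, 0.059]
[0.019, 0.057]
[0.027, 0.054]
[0.033, 0.05]
[0.04, 0.045]
[0.045, 0.04]
```

```bash
python3 -m creep '[[[-0.025,0.013,-0.003,0,0,0,-1],[-0.027,0.054,0,0,0,0,-1],[-0.02,0.057,0,0,0,0,-1],[-0.012,0.06,0,0,0,0,-1],[-0.004,0.06,0,0,0,0,-1],[0.004,0.06,0,0,0,0,-1],[0.012,0.06,0,0,0,0,-1]]]'
python3 -c "
from circ import *
arc(np.arange(292.5,365,7.5),.046)"
```

```text
t: 17.65
eef_pos: [0.5699, 0.1947, 0.2045]
ee_rot: [-3.135, -0.003, 1.571]
ft_force: [-3.0, -0.6, 7.5]
width: 0.0213
grip_force: 61.8
t 17.65 rel [ 11.9 -45.3] rho 0.0468 th -75.3 z 0.2045 F [-3.  -0.6  7.5]
[0.028, 0.057]
[0.027, 0.054]
[0.033, 0.05]
[0.04, 0.045]
[0.045, 0.04]
[0.05, 0.033]
[0.054, 0.027]
[0.057, 0.019]
[0.059, 0.012]
[0.06, 0.004]
```

```bash
python3 -m creep '[[[0.02,0.057,-0.005,0,0,0,-1],[0.027,0.054,0,0,0,0,-1],[0.033,0.05,0,0,0,0,-1],[0.04,0.045,0,0,0,0,-1],[0.045,0.04,0,0,0,0,-1],[0.05,0.033,0,0,0,0,-1],[0.054,0.027,0,0,0,0,-1],[0.057,0.02,0,0,0,0,-1]]]'
python3 -c "
from circ import *
arc(np.arange(352.5,420,7.5),.046)"
```

```text
t: 18.65
eef_pos: [0.6023, 0.2273, 0.2047]
ee_rot: [-3.135, -0.002, 1.571]
ft_force: [-1.5, -1.5, 6.6]
width: 0.0213
grip_force: 61.7
t 18.65 rel [ 44.3 -12.7] rho 0.0461 th -16.0 z 0.2047 F [-1.5 -1.5  6.6]
[0.067, 0.013]
[0.06, 0.004]
[0.06, -0.004]
[0.059, -0.012]
[0.057, -0.019]
[0.054, -0.027]
[0.05, -0.033]
[0.045, -0.04]
[0.04, -0.045]
```

```bash
python3 -m creep '[[[0.067,0.012,-0.003,0,0,0,-1],[0.06,0.004,0,0,0,0,-1],[0.06,-0.004,0,0,0,0,-1],[0.06,-0.012,0,0,0,0,-1],[0.057,-0.02,0,0,0,0,-1],[0.054,-0.027,0,0,0,0,-1],[0.05,-0.033,0,0,0,0,-1],[0.045,-0.04,0,0,0,0,-1]]]'
python3 -c "
from circ import *
arc(np.arange(60,120,7.5),.046)"
```

```text
t: 19.65
eef_pos: [0.5906, 0.2741, 0.2054]
ee_rot: [-3.137, -0.003, 1.572]
ft_force: [1.1, -1.4, 2.6]
width: 0.021
grip_force: 61.1
t 19.65 rel [32.6 34.1] rho 0.0472 th 46.3 z 0.2054 F [ 1.1 -1.4  2.6]
[0.058, -0.096]
[0.027, -0.054]
[0.019, -0.057]
[0.012, -0.059]
[0.004, -0.06]
[-0.004, -0.06]
[-0.012, -0.059]
[-0.019, -0.057]
```

```bash
python3 -m creep '[[[0.033,-0.048,0.003,0,0,0,-1],[0.026,-0.05,0,0,0,0,-1],[0.027,-0.054,0,0,0,0,-1],[0.02,-0.057,0,0,0,0,-1],[0.012,-0.06,0,0,0,0,-1],[0.004,-0.06,0,0,0,0,-1],[-0.004,-0.06,0,0,0,0,-1]]]'
python3 -c "
from circ import *
arc(np.arange(105,190,7.5),.046)"
```

```text
t: 20.52
eef_pos: [0.5515, 0.2857, 0.2054]
ee_rot: [-3.137, -0.004, 1.572]
ft_force: [0.7, 0.5, 1.6]
width: 0.0213
grip_force: 61.1
t 20.525 rel [-6.5 45.7] rho 0.0462 th 98.1 z 0.2054 F [0.7 0.5 1.6]
[-0.013, -0.054]
[-0.019, -0.057]
[-0.027, -0.054]
[-0.033, -0.05]
[-0.04, -0.045]
[-0.045, -0.04]
[-0.05, -0.033]
[-0.054, -0.027]
[-0.057, -0.019]
[-0.059, -0.012]
[-0.06, -0.004]
[-0.06, 0.004]
```

```bash
python3 -m creep '[[[-0.013,-0.054,0.004,0,0,0,-1],[-0.02,-0.057,0,0,0,0,-1],[-0.027,-0.054,0,0,0,0,-1],[-0.033,-0.05,0,0,0,0,-1],[-0.04,-0.045,0,0,0,0,-1],[-0.045,-0.04,0,0,0,0,-1],[-0.05,-0.033,0,0,0,0,-1]]]'
python3 -m creep '[[[-0.054,-0.027,0,0,0,0,-1],[-0.057,-0.02,0,0,0,0,-1],[-0.06,-0.012,0,0,0,0,-1],[-0.06,-0.004,0,0,0,0,-1],[-0.06,0.004,0,0,0,0,-1],[0,0,0,0,0,0,-1]]]'
python3 - <<'E'
from circ import *
arc(np.arange(192,260,7.5),.046)
im=r.camera("scene");cv2.imwrite("pics/s4.png",cv2.resize(im[130:380,230:530],(720,600))[:,:,::-1])
E
```

```text
t: 21.4
eef_pos: [0.5185, 0.2624, 0.2052]
ee_rot: [-3.137, -0.004, 1.572]
ft_force: [1.2, 1.4, 3.0]
width: 0.0212
grip_force: 61.1
t: 22.15
eef_pos: [0.5123, 0.233, 0.2049]
ee_rot: [-3.135, -0.003, 1.572]
ft_force: [0.4, 0.2, 4.8]
width: 0.021
grip_force: 61.4
t 22.15 rel [-45.7  -7. ] rho 0.0462 th -171.3 z 0.2049 F [0.4 0.2 4.8]
[-0.026, 0.007]
[-0.058, 0.016]
[-0.055, 0.024]
[-0.052, 0.031]
[-0.047, 0.037]
[-0.042, 0.043]
[-0.036, 0.048]
[-0.029, 0.052]
[-0.022, 0.056]
[-0.015, 0.058]
```

View pics/s4.png

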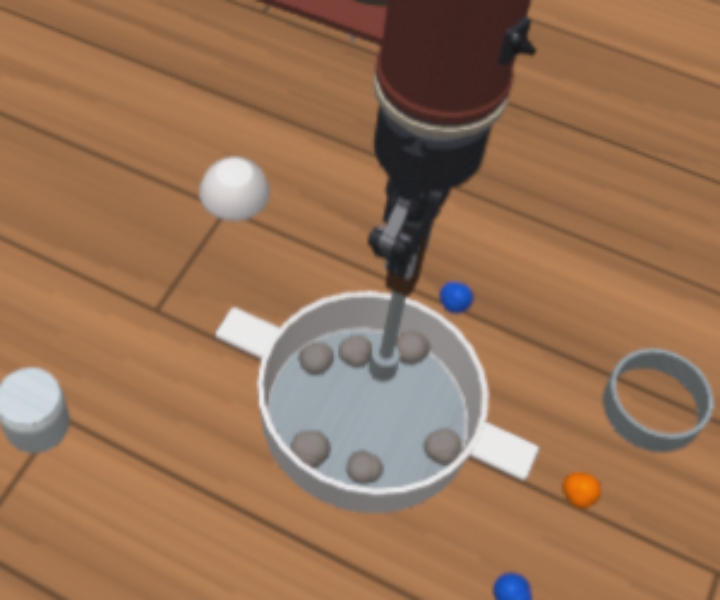

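The foot is back on the near side at (384,365), and all six stones are in the pan, though some moved only about 15 mm. I'll add a wider half lap to make sure enough of them have shifted.

```bash
python3 -m creep '[[[-0.05,-0.02,-0.005,0,0,0,-1],[-0.058,-0.004,0,0,0,0,-1],[-0.058,0.016,0,0,0,0,-1],[-0.058,0.024,0,0,0,0,-1],[-0.055,0.031,0,0,0,0,-1],[-0.05,0.037,0,0,0,0,-1],[-0.043,0.043,0,0,0,0,-1]]]'
python3 -c "
from circ import *
arc(np.arange(240,320,7),.053)"
```

```text
t: 23.08
eef_pos: [0.526, 0.1964, 0.2054]
ee_rot: [-3.137, -0.004, 1.572]
ft_force: [-0.6, 3.9, 1.3]
width: 0.0214
grip_force: 61.5
t 23.075 rel [-32.  -43.6] rho 0.0541 th -126.3 z 0.2054 F [-0.6  3.9  1.3]
[-0.023, 0.055]
[-0.029, 0.058]
[-0.022, 0.061]
[-0.014, 0.063]
[-0.006, 0.064]
[0.002, 0.065]
[0.009, 0.064]
[0.017, 0.062]
[0.025, 0.06]
[0.032, 0.056]
[0.038, 0.052]
[0.044, 0.047]
```

```bash
python3 -m creep '[[[-0.023,0.055,0,0,0,0,-1],[-0.029,0.058,0,0,0,0,-1],[-0.022,0.06,0,0,0,0,-1],[-0.014,0.063,0,0,0,0,-1],[-0.006,0.064,0,0,0,0,-1],[0.002,0.064,0,0,0,0,-1]]]'
python3 -m creep '[[[0.01,0.064,0,0,0,0,-1],[0.017,0.062,0,0,0,0,-1],[0.025,0.06,0,0,0,0,-1],[0.032,0.056,0,0,0,0,-1],[0.038,0.052,0,0,0,0,-1],[0.044,0.047,0,0,0,0,-1]]]'
python3 - <<'E'
from circ import *
arc(np.arange(325,400,7),.053)
im=r.camera("scene");cv2.imwrite("pics/s5.png",cv2.resize(im[130:380,230:530],(720,600))[:,:,::-1])
E
```

```text
t: 23.82
eef_pos: [0.5624, 0.1868, 0.205]
ee_rot: [-3.136, -0.003, 1.572]
ft_force: [-1.7, 0.7, 3.4]
width: 0.0214
grip_force: 61.7
t: 24.58
eef_pos: [0.5965, 0.2039, 0.205]
ee_rot: [-3.137, -0.003, 1.572]
ft_force: [-0.8, -0.7, 4.3]
width: 0.0217
grip_force: 61.7
t 24.575 rel [ 38.5 -36.1] rho 0.0528 th -43.1 z 0.205 F [-0.8 -0.7  4.3]
[0.057, 0.049]
[0.055, 0.034]
[0.059, 0.027]
[0.062, 0.02]
[0.064, 0.012]
[0.065, 0.004]
[0.065, -0.004]
[0.064, -0.012]
[0.062, -0.019]
[0.059, -0.027]
[0.055, -0.034]
```

View pics/s5.png

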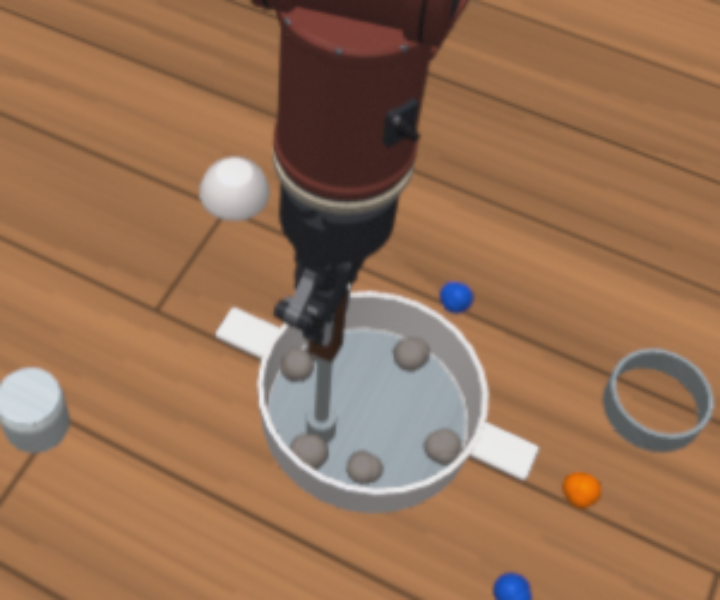

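The foot is at (320,425), just touching the stone at (308,450). One of the right-hand stones is at (296,363) and the other is hidden by the gripper. I'll carry on round the far side.

```bash
python3 -m creep '[[[0.057,0.049,0,0,0,0,-1],[0.055,0.034,0,0,0,0,-1],[0.06,0.027,0,0,0,0,-1],[0.062,0.02,0,0,0,0,-1],[0.064,0.012,0,0,0,0,-1],[0.065,0.004,0,0,0,0,-1]]]'
python3 -m creep '[[[0.065,-0.004,0,0,0,0,-1],[0.064,-0.012,0,0,0,0,-1],[0.062,-0.02,0,0,0,0,-1],[0.06,-0.027,0,0,0,0,-1],[-0.03,-0.04,0,0,0,0,-1],[-0.03,-0.06,0,0,0,0,-1]]]'
python3 -m creep '[[[0,0,-0.2,0,0,0,-1],[0,0,-0.3,0,0,0,-1],[0,0,-0.5,0,0,0,-1],[0,0,-0.5,0,0,0,-1],[0,0,0,0,0,0,-1]]]'
python3 - <<'E'
from go import *
go((.537,-.236,.36),rod(np.pi/2,0))
im=r.camera("scene");cv2.imwrite("pics/s6.png",cv2.resize(im[130:380,230:530],(720,600))[:,:,::-1])
E
```

```text
t: 25.38
eef_pos: [0.6109, 0.2406, 0.2051]
ee_rot: [-3.137, -0.003, 1.572]
ft_force: [-0.2, -0.9, 3.4]
width: 0.0212
grip_force: 61.6
t: 26.12
eef_pos: [0.594, 0.2597, 0.2053]
ee_rot: [-3.137, -0.004, 1.573]
ft_force: [0.5, 0.7, 3.1]
width: 0.0213
grip_force: 61.5
t: 26.75
eef_pos: [0.5963, 0.2584, 0.3603]
ee_rot: [3.141, -0.007, 1.572]
ft_force: [0.2, -0.7, -2.1]
width: 0.0213
grip_force: 60.8
t 26.75 pos [0.5963 0.2584 0.3603] rpy [ 3.141 -0.007  1.572] F [ 0.21 -0.65 -2.14] w 0.0213
shift [-4.943 -0.596 -0.03 ] n 4.979
turn [ 0.0003 -0.0021  0.0002] n 0.0021
```

View pics/s6.png

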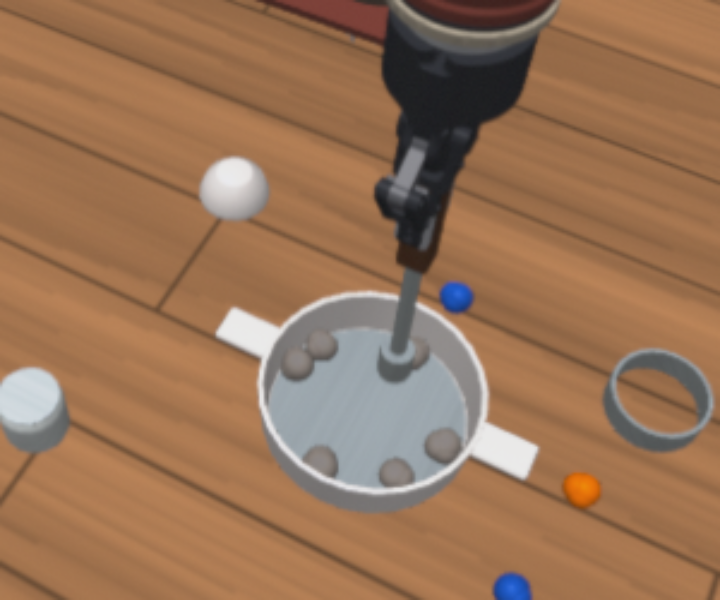

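All six stones are in the pan, each about 30 px or more (over 25 mm) from its start, and the rod is clear above it at (395,370). Now I'll take it back to the pot.

```bash
python3 -m creep '[[[-0.55,-0.066,0,0,0,0,-1],[-0.55,-0.066,0,0,0,0,-1],[-0.55,-0.066,0,0,0,0,-1],[-0.55,-0.066,0,0,0,0,-1],[-0.55,-0.066,0,0,0,0,-1],[-0.55,-0.066,0,0,0,0,-1],[-0.55,-0.066,0,0,0,0,-1],[-0.55,-0.066,0,0,0,0,-1],[-0.545,-0.066,0,0,0,0,-1],[0,0,0,0,0,0,-1],[0,0,0,0,0,0,-1]]]'
python3 - <<'E'
from go import *
go((.537,-.236,.36),rod(np.pi/2,0))
im=r.camera("scene");a=cv2.resize(im[80:280,100:300],(400,400))
im=r.camera("top");b=cv2.copyMakeBorder(cv2.resize(im[170:320,400:600],(400,300)),0,100,0,0,0)
cv2.imwrite("pics/p.png",np.hstack([a,b])[:,:,::-1])
for z in(.168,):print((np.array(proj("scene",(.537,-.236,z)))-[100,80])*2)
E
```

```text
t: 28.18
eef_pos: [0.5359, -0.2354, 0.3528]
ee_rot: [-3.135, -0.004, 1.572]
ft_force: [0.2, 0.2, -2.0]
width: 0.0216
grip_force: 60.7
t 28.175 pos [ 0.5359 -0.2354  0.3528] rpy [-3.135 -0.004  1.572] F [ 0.24  0.18 -1.99] w 0.0216
shift [-0.006  0.011 -0.072] n 0.073
turn [-0.0021 -0.0014  0.0003] n 0.0025
[187.39227232 173.11154699]
```

View pics/p.png

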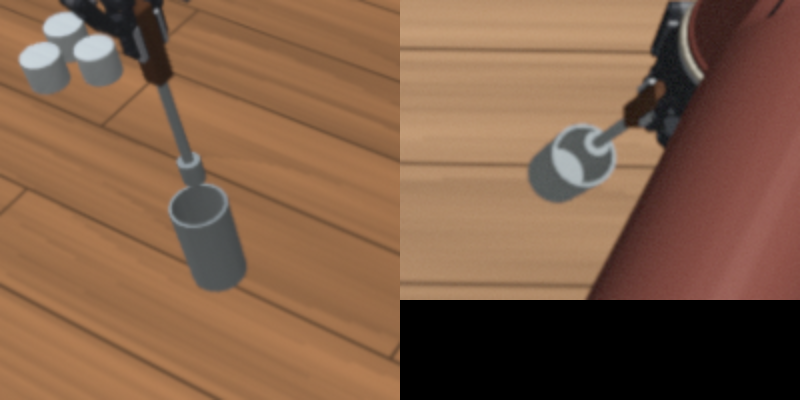

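The foot's end is just above the pot's rim (left crop (190,180), pot mouth (199,205)), within about 5 mm of centred. I'll lower it.

```bash
python3 -m creep '[[[-0.02,-0.02,0,0,0,0,-1],[0,0,0.3,0,0,0,-1],[0,0,0.3,0,0,0,-1],[0,0,0.3,0,0,0,-1],[0,0,0.3,0,0,0,-1],[0,0,0.2,0,0,0,-1],[0,0,0.08,0,0,0,-1],[0,0,0,0,0,0,-1],[0,0,0,0,0,0,-1]]]'
```

```text
t: 29.4
eef_pos: [0.5341, -0.2377, 0.2068]
ee_rot: [-3.138, -0.003, 1.572]
ft_force: [-0.4, -0.5, -1.1]
width: 0.0211
grip_force: 60.6
```

```bash
python3 -m creep '[[[0,0,0.04,0,0,0,-1],[0,0,0.04,0,0,0,-1],[0,0,0,0,0,0,-1]]]'; python3 -m creep '[[[0,0,0.02,0,0,0,-1],[0,0,0,0,0,0,-1]]]'
```

```text
t: 29.78
eef_pos: [0.5334, -0.2372, 0.1975]
ee_rot: [-3.136, -0.004, 1.572]
ft_force: [0.2, -0.7, -1.3]
width: 0.0216
grip_force: 60.6
t: 30.02
eef_pos: [0.5338, -0.2376, 0.1965]
ee_rot: [-3.138, -0.003, 1.572]
ft_force: [-0.7, 0.9, 4.4]
width: 0.0211
grip_force: 61.5
```

```bash
python3 -m creep '[[[0,0,-0.005,0,0,0,-0.3],[0,0,0,0,0,0,-0.3],[0,0,0,0,0,0,0],[0,0,0,0,0,0,0.3],[0,0,0,0,0,0,0.3],[0,0,0,0,0,0,0.3]]]'
python3 - <<'E'
from h import *
im=r.camera("scene");a=cv2.resize(im[80:280,100:300],(400,400))
im=r.camera("top");b=cv2.copyMakeBorder(cv2.resize(im[170:320,400:600],(400,300)),0,100,0,0,0)
cv2.imwrite("pics/q.png",np.hstack([a,b])[:,:,::-1])
E
```

```text
t: 30.78
eef_pos: [0.5335, -0.2374, 0.1963]
ee_rot: [-3.137, -0.003, 1.572]
ft_force: [0.6, 0.0, 0.9]
width: 0.0556
grip_force: 0.0
```

View pics/q.png

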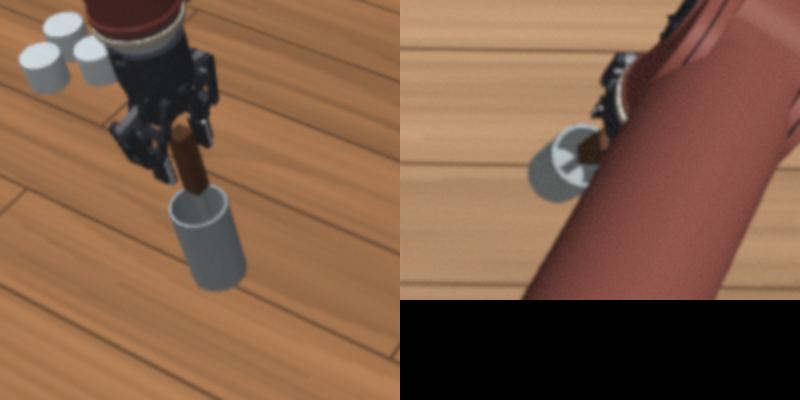

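The rod stands almost upright in the pot, with its handle at (188,160) between the open fingers and not touching them. I'll retract straight up.

```bash
python3 -m creep '[[[0,0,-0.15,0,0,0,0.5],[0,0,-0.25,0,0,0,0.5],[0,0,-0.3,0,0,0,0.5],[0,0,-0.4,0,0,0,0.5],[0,0,-0.4,0,0,0,0.5],[0,0,0,0,0,0,0.5],[0,0,0,0,0,0,0.5]]]'
python3 - <<'E'
from h import *
im=r.camera("scene");cv2.imwrite("pics/z.png",im[:,:,::-1])
print([(q["at"],q["confidence"]) for q in r.spot_point("scene","rod_grip")])
E
```

```text
t: 31.75
eef_pos: [0.5341, -0.2378, 0.3464]
ee_rot: [-3.137, -0.004, 1.572]
ft_force: [-0.1, -0.6, 0.2]
width: 0.064
grip_force: 0.0
[([191.9, 160.7], 0.61)]
```

View pics/z.png

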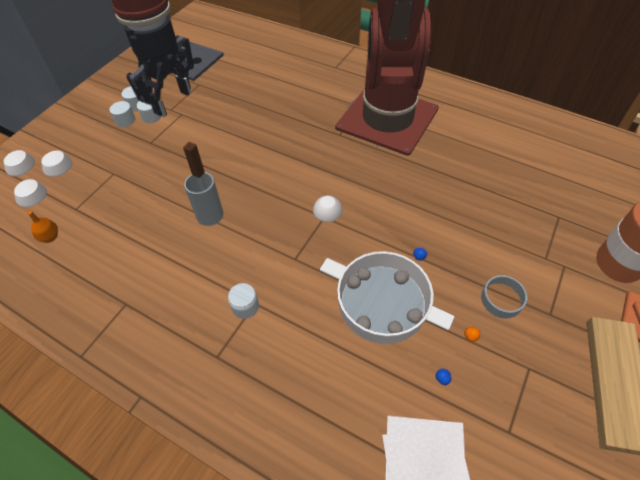

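The rod stands in the pot at (195,160), the gripper is well clear above it, all six stones are in the pan around (385,297), and the bystanders haven't moved.

```bash
python3 -c "
from workcell import r
print(r.hand_in())"
```

```text
the job is handed in; nothing more can be done
None
```

I stirred the stones one full lap plus about half a lap more, stood the rod back in its pot, and handed the job in at about 32 s; no verdict came back, but the last picture shows all six stones in the pan, each clearly shifted, and the other things unmoved.

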